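# Empty the mixing balls from the tilting pot and gather them in the tray

### The arm

A 6-joint arm with a two-finger parallel gripper is mounted at the origin on the work surface. World frame = base frame: x ahead of the robot, y to its left, z up, the work surface at z = 0. Lengths are in m, angles in degrees, forces in N, time in s.
With the tool pointing down it reaches from about 0.25 to 0.725 m from the base axis. Payload 9.7 kg.
Tool frame: the origin (TCP) lies at the very end of the fingers, on their centre line; the grasp point (between the pads) lies 19 mm behind it; z points along the fingers, y is the line along which they close (so a half turn about z gives the same grasp; the last joint's range is limited). The gripper opens to 85 mm and grips with 20 to 120 N. Pads are 22 mm wide; open, the fingers measure 114 mm over their backs; the gripper's body (76 mm by 85 mm) begins 54 mm behind the grasp point. The pads swing forward as they close: fully open they stand 13 mm farther back than shut.
Start: joints at [-74.542, 4.979, 10.078, 95.1, 0, 90], TCP at [0.147, -0.53, 0.231] pointing down, gripper open.
Joint ranges: [-179.16, 179.16], [-48.56, 103.87], [-65.8, 70.77], [-126.05, 130.52], [-82.76, 87.17], [-180, 180]. Speed limits (degrees/s): [127.2, 127.2, 147.25, 180, 180, 180].

### API

Orientations are given as [roll, pitch, yaw] about the fixed x, y, z axes, in that order (R = Rz(yaw) Ry(pitch) Rx(roll)).
In Python, from workcell import telemetry, optics, workorder gives the robot as it stands.
- The arm moves only by the shell command python3 -m handwheel 'ROWS' [FORCE]. ROWS is JSON, a list of rows, each an object of numbers: "tx", "ty", "tz": the shift along the tool's x, y, z in m; "ax", "ay", "az": the turn, a rotation vector about the tool's x, y, z in degrees; "jaw": the gripper command: -1 is shut, 1 is fully open, values between are in proportion. A call has exactly 10 rows; each row shifts and turns the commanded pose from where the row before left it, along the tool's axes as they then stand; what a row does not reach is not made up. A row lasts 1/8 s, in which the tool goes at most 62.5 mm and 10.7 degrees, less where a joint would pass 70% of its speed; a pose out of reach is approached as far as the arm can. A call is refused whole if a number of a shift passes 0.0625 or a number of a turn 10.7, either way. A call with a gripper value outside its range is refused whole. The fingers move at their own pace and stop on an object; FORCE is the grip in N (left out, the last holds). Time passes only in rows, so rows that do not move let the fingers close, or fill a call up. It gives the time, the measured TCP pose, the force, the opening and the grip force at its end, in the units of the state.
- telemetry.get_obs(): the state, without advancing time (a new reading comes with each control period).
- optics.camera(name): name is "scene" or "top" or "wrist"; returns a dict with "color" (384x512x3 uint8, red, green, blue), "K" (3x3 intrinsics, pixels), "extrinsics" (4x4, takes a point from camera to world coordinates); the wrist camera has in their place "mount" (4x4, takes a point from camera to tool coordinates, whose origin is the TCP and whose axes are the flange's). Camera axes: x right, y down, z forward; pixel columns grow to the right and rows downward; lengths in m; the calibration is good to about 2 mm. The wrist camera is an equidistant fisheye: a pixel r from the principal point sees the ray r / f radians off the axis. A picture is of the moment at which its call begins: read the wrist's pose just before it. There is no depth.
- workorder.job_done(): hands the job in; it is judged then, once.
The state is a dict: "time": time; "q": joint angles; "qd": joint speeds; "joint_efforts": joint torques, N m; "ee_pos": TCP position; "tcp_rot": TCP orientation; "wrist_force": force on the tool from outside, world axes, zero at the start; "torque": the same for the moment, N m; "opening": finger opening in m; "grasp_force": force on a finger pad.
Only numpy, scipy, OpenCV 4.12 (cv2) and the standard library are available. Lean on these libraries where they do the work, as an engineer would, in place of code of your own. Each camera call takes 0.05 s, during which the arm holds its last target. There are 200 camera calls.

### The job

Tip the orange pot over with its red lever handle so that all four steel mixing balls roll out into the white tray, while the tray still leans towards the pot, then swing the pot fully back upright. When the balls are in the tray, push the tray's orange tab down to the stop so that the balls collect at the tab end, and leave it tipped like that. Leave the other things on the bench where they are.

Things in the scene. Friction and masses are not known exactly. Their poses are not given: they have to be found in the camera images.
- rig: fixed tipping rig: grey base plate 175 x 310 x 8 mm, two blue posts with an orange pot in a steel tilting cradle, and a white rocking tray beside. Origin on the table straight below the pot's pivot. x axis along both axles (the red handle is on the -x side, the robot's side); -y is the direction in which the pot pours and the tray extends; z up
- pivot (a point): the pot's pivot: middle of its axle, 200 mm above the table, between the posts (which end at 218 mm). The orange pot is 105 mm high and 104 mm wide at the rim; upright, its rim is 45 mm above the pivot and its bottom 60 mm below
- pot (a joint): tilt of pot, cradle and lever about the pivot axle (the rig's x axis), rad. 0 = upright, against a stop; grows as the pot tips towards the rig's -y, to the stop at 2.1 (mouth well below level, the balls roll out from about 1.4 to 1.7). The pivot is stiff (0.35 N m, about 3 to 4 N at the handle) and stays where it is left
- handle (a point): middle of the red handle bar: 16 mm diameter, 66 mm long, parallel to the rig's x, free all round; the 12 mm lever rod joins its inner end, 35 mm from here. 110 mm from the axle, 130 mm to the -x side of the pivot. Pot upright: lever leans 60 degrees from vertical to the rig's +y (bar 55 mm above pivot); it swings over the top to lean 60 degrees to -y at 2.1 rad. Smooth, slips round between fingers
- tray (a joint): tilt of the white tray about its axle (parallel to the rig's x, 90 mm from the pivot towards -y, 60 mm above the table), rad. Starts at -0.18 to -0.10, leaning down towards the pot, so balls stay at the pot end. Grows as the far (-y) end goes down, to the stop at 0.30. Stiff hinge (0.30 N m, 2 to 3 N at the tab), stays where left
- tray_floor (a point): centre of the tray's inner floor; turns with the tray. Open white tray 128 x 220 mm outside (220 along the rig's y), walls 4 mm thick and 36 mm high above the floor. The axes are the tray's: -y towards the far end with the orange tab, inner face of the far end wall at y = -106 mm; z out of the floor
- tab (a point): middle of the top face of the orange push tab, 90 mm wide (along the rig's x) and 36 mm long, 6 mm thick, that sticks out from the rim of the tray's far end; 129 mm from the tray's axle. It sinks from 125 mm or so above the table to about 64 mm as the tray is tipped to its stop
- ball0_center (a point): centre of a loose 22 mm steel mixing ball (43 g), one of four alike; all start on the floor of the orange pot
- ball1_center (a point): centre of a loose 22 mm steel mixing ball (43 g), one of four alike; all start on the floor of the orange pot
- ball2_center (a point): centre of a loose 22 mm steel mixing ball (43 g), one of four alike; all start on the floor of the orange pot
- ball3_center (a point): centre of a loose 22 mm steel mixing ball (43 g), one of four alike; all start on the floor of the orange pot
- tin: bystander, to be left alone: white 2 kg rectangular solvent tin, 100 x 150 x 222 mm, standing at the left of the table. Origin at its underside
- mixing_cup: bystander, to be left alone: loose orange mixing bowl, 130 mm wide, 105 mm high, standing on the flat grey scale at the right. Origin at its underside
- amber_bottle: bystander, to be left alone: amber bottle, 60 mm diameter, 150 mm high, standing behind on the right. Origin at its underside
- jar: bystander, to be left alone: white jar with blue lid, 70 mm diameter, 80 mm high, standing beyond the rig. Origin at its underside
- tape_roll: bystander, to be left alone: yellow tape roll, 100 mm outside diameter, 24 mm high, lying flat on the robot's side, left. Origin at its underside
- spatula: bystander, to be left alone: steel spatula with orange handle lying flat to the right of the rig. Origin at its underside, below its middle
- tin_cap: bystander, to be left alone: flat steel screw cap, 48 mm diameter, 12 mm high, on the robot's side of the rig. Origin at its underside

How it is judged:
By the outcome, as a careful person would: the job done as asked, in the order asked, and still so for the second after the job is handed in, with the robot touching nothing.
It also fails if it takes over 58 s, if anything falls off the work surface, if the arm or the gripper's body presses on something with over 40 N, if the wrist force passes 120 N, or if a joint passes its speed limit or range.

## Working session

There is one attempt and no reset: what is moved stays moved. The work goes in short steps, Python scripts to look and compute and a shell command to move; the robot and the scene stay as the last step left them, time stands still between calls to the robot, and variables do not carry over. Pictures are saved under pics/ and viewed, at most 10 in all, crops included, and the job is handed in when it is done.

```bash
mkdir -p pics; ls; python3 - <<'E'
from workcell import telemetry, optics
import cv2,numpy as np
print(telemetry.get_obs())
for n in ("scene","top"):
    c=optics.camera(n); cv2.imwrite(f"pics/{n}0.png",cv2.resize(c["color"][:,:,::-1],(800,600),interpolation=cv2.INTER_CUBIC))
    print(n,c["K"].tolist(),np.round(c["extrinsics"],4).tolist())
E
```

```text
pics
{'time': 0.0, 'q': array([-7.45426638e+01,  5.01102204e+00,  1.00350042e+01,  9.51020012e+01,
        3.53201112e-04,  9.00009892e+01]), 'qd': array([ 0.04250761, -0.10883028, -0.03264836,  0.04741186,  0.01599056,
        0.13595118]), 'joint_efforts': array([-1.10144963e-03, -5.20388889e+01,  4.64801931e+01,  1.62198994e-02,
        1.86946863e-05,  5.85488436e-06]), 'ee_pos': array([ 0.14652295, -0.52986995,  0.23058877]), 'tcp_rot': array([-1.79921981e+02, -3.51853734e-04,  1.54563464e+01]), 'wrist_force': array([-0.13433321, -0.11460165, -0.26582532]), 'torque': array([-0.01609302,  0.00923826, -0.00027537]), 'grasp_force': 0.0, 'opening': 0.08521896883405534}
scene [[441.81126842079414, 0.0, 254.07654881292203], [0.0, 441.81126842079414, 193.548107368162], [0.0, 0.0, 1.0]] [[0.7279, 0.4613, -0.5072, 1.4245], [0.6855, -0.504, 0.5254, -0.8747], [-0.0132, -0.7302, -0.6831, 1.2945], [0.0, 0.0, 0.0, 1.0]]
top [[363.16732929453127, 0.0, 252.90698739246264], [0.0, 363.16732929453127, 190.7701290522716], [0.0, 0.0, 1.0]] [[-0.0084, -0.9892, 0.1462, 0.408], [-0.9997, 0.0116, 0.0211, -0.0094], [-0.0225, -0.146, -0.989, 1.3163], [0.0, 0.0, 0.0, 1.0]]
```

View pics/scene0.png

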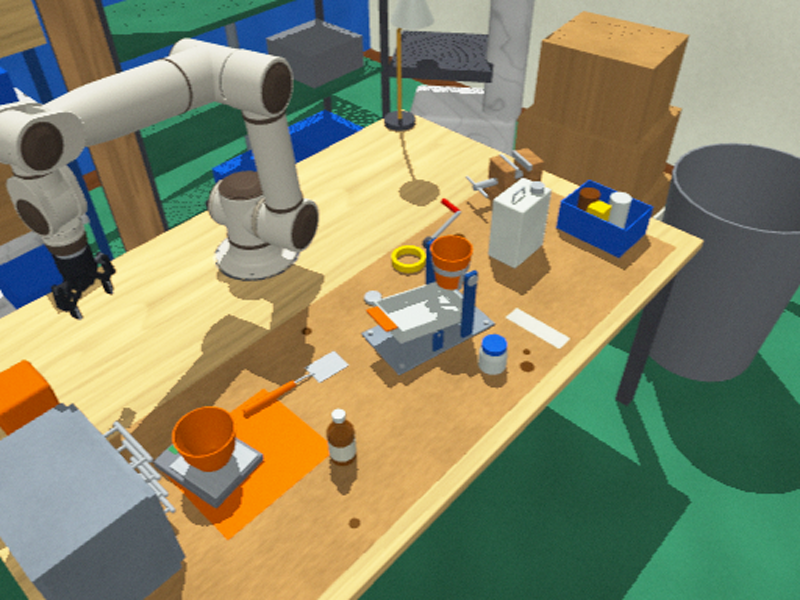

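View pics/top0.png

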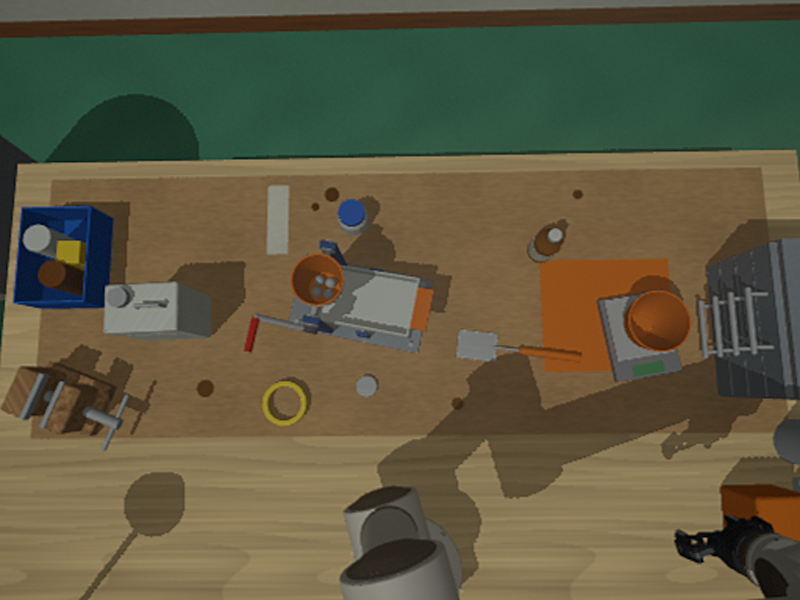

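The scene view shows the red handle at (449,206), the pot at (451,249) and the tab at (381,318). In the top view they are at (251,333), (318,280) and (424,308), with all four balls in the pot. Next I triangulate by colour.

```bash
cat > h.py <<'E'
from workcell import telemetry, optics
import cv2,numpy as np
def P(c):
    T=np.linalg.inv(c["extrinsics"]); return c["K"]@T[:3]
def blob(im,box,kind):  # box in 800x600 units
    x0,y0,x1,y1=[int(v*.64) for v in box]
    h=cv2.cvtColor(im,cv2.COLOR_RGB2HSV)[y0:y1,x0:x1].astype(int)
    H,S,V=h[...,0],h[...,1],h[...,2]
    m=((H<6)|(H>172))&(S>150)&(V>70) if kind=="red" else (H>=5)&(H<16)&(S>190)&(V>130)
    n,l,s,ce=cv2.connectedComponentsWithStats(m.astype(np.uint8))
    k=1+np.argmax(s[1:,4]); p=np.argwhere(l==k)[:,::-1]+[x0,y0]
    r=cv2.minAreaRect(p.astype(np.float32)); return p.mean(0),s[k,4],r
def tri(ca,a,cb,b):
    X=cv2.triangulatePoints(P(ca),P(cb),np.float64(a).reshape(2,1),np.float64(b).reshape(2,1))[:,0]; return X[:3]/X[3]
E
python3 - <<'E'
from h import *
s=optics.camera("scene");t=optics.camera("top")
for k,bs,bt in (("red",(430,190,465,220),(235,305,265,360)),("or",(362,300,402,335),(408,280,440,335))):
    a=blob(s["color"],bs,k);b=blob(t["color"],bt,k);X=tri(s,a[0],t,b[0]);print(k,a,b,X.round(4))
    for c,p in((s,a[0]),(t,b[0])):
        u=P(c)@np.append(X,1);print(u[:2]/u[2]-p)
E
```

```text
red (array([287.52631579, 131.18421053]), np.int32(38), ((287.46002197265625, 131.22000122070312), (12.20000171661377, 3.0), 36.869895935058594)) (array([160.64893617, 213.82978723]), np.int32(94), ((160.67648315429688, 213.79412841796875), (4.123105525970459, 21.585670471191406), 14.03624439239502)) [0.4994 0.2853 0.2552]
[ 0.02134475 -0.00596419]
[0.03376604 0.02957412]
or (array([243.64655172, 203.72413793]), np.int32(116), ((243.5, 203.50003051757812), (21.21320343017578, 7.071067810058594), 45.0)) (array([269.49333333, 197.40444444]), np.int32(225), ((269.4999694824219, 197.5), (9.021342277526855, 25.887331008911133), 11.309932708740234)) [ 0.5619 -0.0389  0.1197]
[ 0.03792776 -0.0050238 ]
[0.04969065 0.04157042]
```

Triangulation gives the handle at (0.499, 0.285, 0.255) and the tab at (0.562, -0.039, 0.120). That puts the rig yaw near -12.5° and the pivot near (0.606, 0.163). I start with an arc of the arm round the base, rising.

```bash
python3 -m handwheel '[{"tx":0.06,"ty":-0.003,"tz":-0.012,"az":-6.3,"jaw":0},{"tx":0.06,"ty":-0.003,"tz":-0.012,"az":-6.3,"jaw":0},{"tx":0.06,"ty":-0.003,"tz":-0.012,"az":-6.3,"jaw":0},{"tx":0.06,"ty":-0.003,"tz":-0.012,"az":-6.3,"jaw":0},{"tx":0.06,"ty":-0.003,"tz":-0.012,"az":-6.3,"jaw":0},{"tx":0.06,"ty":-0.003,"tz":-0.012,"az":-6.3,"jaw":0},{"tx":0.06,"ty":-0.003,"tz":-0.012,"az":-6.3,"jaw":0},{"tx":0.06,"ty":-0.003,"tz":-0.012,"az":-6.3,"jaw":0},{"tx":0.06,"ty":-0.003,"tz":-0.012,"az":-6.3,"jaw":0},{"tx":0.06,"ty":-0.003,"tz":-0.012,"az":-6.3,"jaw":0}]'
cat >> h.py <<'E'
from scipy.spatial.transform import Rotation as R
YAW=np.radians(-12.5); PIV=np.array([.606,.163,.2])
def rig(p): 
    return PIV*[1,1,0]+R.from_euler("z",YAW).apply(p)
def delta(target):
    o=telemetry.get_obs(); return R.from_euler("xyz",o["tcp_rot"],degrees=True).inv().apply(np.array(target)-o["ee_pos"]).round(4)
def show(name,cam="wrist",crop=None):
    o=telemetry.get_obs();c=optics.camera(cam);im=c["color"][:,:,::-1]
    if crop: x0,y0,x1,y1=crop; im=im[y0:y1,x0:x1]
    f=min(800/im.shape[1],600/im.shape[0]);cv2.imwrite(f"pics/{name}.png",cv2.resize(im,None,fx=f,fy=f,interpolation=cv2.INTER_CUBIC));return o,c
E
python3 -c "
from h import *
print(delta([.499,.285,.35]),delta([.499,.285,.35])@[0,1,0]);o=telemetry.get_obs();print(o['ee_pos'],o['tcp_rot'])"
```

```text
[ 0.5569 -0.6917 -0.1186] -0.6917
[ 0.14656682 -0.52999551  0.23083318] [-1.79954151e+02  1.21260712e-03  1.54570394e+01]$[0]: bad value
```

```bash
python3 -m handwheel '[{"tx":0.06,"ty":-0.003,"tz":-0.012,"ax":0,"ay":0,"az":-6.3,"jaw":0},{"tx":0.06,"ty":-0.003,"tz":-0.012,"ax":0,"ay":0,"az":-6.3,"jaw":0},{"tx":0.06,"ty":-0.003,"tz":-0.012,"ax":0,"ay":0,"az":-6.3,"jaw":0},{"tx":0.06,"ty":-0.003,"tz":-0.012,"ax":0,"ay":0,"az":-6.3,"jaw":0},{"tx":0.06,"ty":-0.003,"tz":-0.012,"ax":0,"ay":0,"az":-6.3,"jaw":0},{"tx":0.06,"ty":-0.003,"tz":-0.012,"ax":0,"ay":0,"az":-6.3,"jaw":0},{"tx":0.06,"ty":-0.003,"tz":-0.012,"ax":0,"ay":0,"az":-6.3,"jaw":0},{"tx":0.06,"ty":-0.003,"tz":-0.012,"ax":0,"ay":0,"az":-6.3,"jaw":0},{"tx":0.06,"ty":-0.003,"tz":-0.012,"ax":0,"ay":0,"az":-6.3,"jaw":0},{"tx":0.06,"ty":-0.003,"tz":-0.012,"ax":0,"ay":0,"az":-6.3,"jaw":0}]'
python3 -c "
from h import *
print(delta([.499,.285,.35]));o=telemetry.get_obs();print(o['ee_pos'],o['tcp_rot'])"
```

```text
time: 1.45
ee_pos: [0.5392, -0.1127, 0.3512]
tcp_rot: [-180.0, 0.0, 78.7]
wrist_force: [0.5, -0.4, -0.6]
opening: 0.0427
grasp_force: 0.0
[ 0.382  -0.1176  0.0012]
[ 0.539175   -0.11269511  0.35117859] [-1.79968401e+02  3.14849952e-04  7.86641773e+01]
```

```bash
python3 -m handwheel '[{"tx":0.038,"ty":-0.012,"tz":0,"ax":0,"ay":0,"az":-8.88,"jaw":0},{"tx":0.04,"ty":-0.006,"tz":0,"ax":0,"ay":0,"az":-8.88,"jaw":0},{"tx":0.04,"ty":0.0005,"tz":0,"ax":0,"ay":0,"az":-8.88,"jaw":0},{"tx":0.0395,"ty":0.0065,"tz":0,"ax":0,"ay":0,"az":-8.88,"jaw":0},{"tx":0.038,"ty":0.0125,"tz":0,"ax":0,"ay":0,"az":-8.88,"jaw":0},{"tx":0.0355,"ty":0.0185,"tz":0,"ax":0,"ay":0,"az":-8.88,"jaw":0},{"tx":0.032,"ty":0.0235,"tz":0,"ax":0,"ay":0,"az":-8.88,"jaw":0},{"tx":0.028,"ty":0.0285,"tz":0,"ax":0,"ay":0,"az":-8.88,"jaw":0},{"tx":0.0235,"ty":0.0325,"tz":0,"ax":0,"ay":0,"az":-8.88,"jaw":0},{"tx":0.018,"ty":0.0355,"tz":0,"ax":0,"ay":0,"az":-8.88,"jaw":0}]'
python3 -c "
from h import *
print(delta([.499,.285,.236]));o,c=show('w1');print(o['ee_pos'],o['tcp_rot'],c['K'],c['mount'].round(4));np.savez('w1.npz',K=c['K'],m=c['mount'],p=o['ee_pos'],r=o['tcp_rot'])"
```

```text
time: 2.7
ee_pos: [0.4997, 0.2848, 0.3512]
tcp_rot: [-180.0, -0.0, 167.6]
wrist_force: [0.1, -1.3, -0.5]
opening: 0.0429
grasp_force: 0.0
[7.000e-04 1.000e-04 1.152e-01]
[0.49965799 0.28477827 0.35115437] [-1.79990792e+02 -6.32958607e-03  1.67554524e+02] [[297.31863964   0.         253.15412492]
 [  0.         297.31863964 194.70134591]
 [  0.           0.           1.        ]] [[ 5.000e-04 -9.471e-01 -3.210e-01  8.310e-02]
 [ 1.000e+00  5.000e-04  0.000e+00 -1.000e-03]
 [ 1.000e-04 -3.210e-01  9.471e-01 -1.422e-01]
 [ 0.000e+00  0.000e+00  0.000e+00  1.000e+00]]
```

View pics/w1.png

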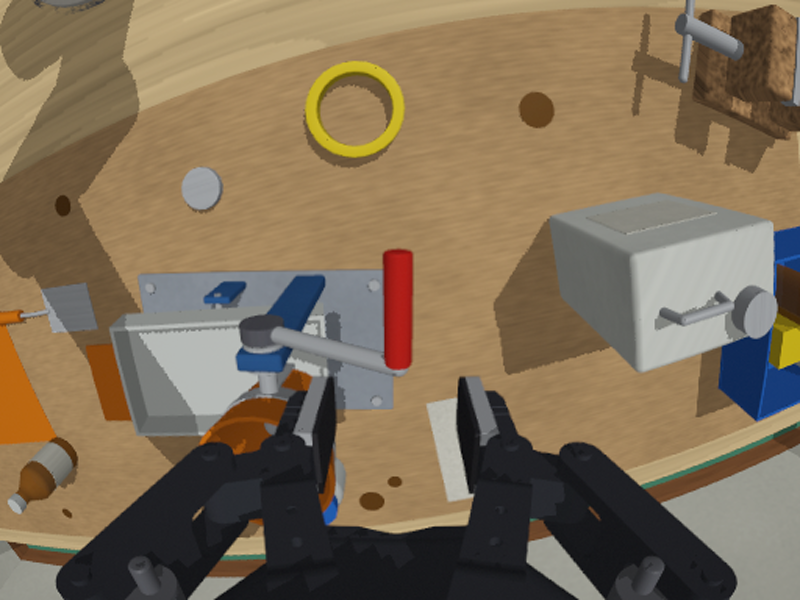

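The wrist view shows the red bar from (398,252) to (398,368), parallel to the tool's x axis and between the fingers. I refine its position from this view.

```bash
cat >> h.py <<'E'
def wray(d,px):
    K,m=d['K'],d['m'];u=(np.array(px)*.64-K[:2,2])/K[0,0];r=np.hypot(*u);v=np.array([*(u/r*np.sin(r)),np.cos(r)])
    A=R.from_euler("xyz",d['r'],degrees=True);return d['p']+A.apply(m[:3,3]),A.apply(m[:3,:3]@v)
def wz(d,px,z): o,v=wray(d,px);return o+v*(z-o[2])/v[2]
E
python3 -c "
from h import *
d=np.load('w1.npz')
for z in (.245,.255,.265):
  a=wz(d,(398,254),z);b=wz(d,(398,364),z);print(a.round(4),b.round(4),((a+b)/2).round(4),np.hypot(*(a-b)[:2]).round(4),np.degrees(np.arctan2(*(b-a)[1::-1])))
print(rig([-.13,.0953,.255]))
print('cap top, rod axle end', wz(d,(258,330),.2))
"
```

```text
[0.4725 0.2911 0.245 ] [0.5374 0.2769 0.245 ] [0.505 0.284 0.245] 0.0664 -12.320101155648748
[0.4703 0.2915 0.255 ] [0.5326 0.2779 0.255 ] [0.5015 0.2847 0.255 ] 0.0638 -12.320101155648741
[0.4681 0.2919 0.265 ] [0.5278 0.2789 0.265 ] [0.498  0.2854 0.265 ] 0.0611 -12.320101155648736
[0.49970821 0.28417816 0.255     ]
cap top, rod axle end [0.51331062 0.18192335 0.2       ]
```

```bash
python3 -m handwheel '[{"tx":0,"ty":0,"tz":0.035,"ax":0,"ay":0,"az":0,"jaw":0},{"tx":0,"ty":0,"tz":0.035,"ax":0,"ay":0,"az":0,"jaw":0},{"tx":0,"ty":0,"tz":0.03,"ax":0,"ay":0,"az":0,"jaw":0},{"tx":0,"ty":0,"tz":0.015,"ax":0,"ay":0,"az":0,"jaw":0},{"tx":0,"ty":0,"tz":0,"ax":0,"ay":0,"az":0,"jaw":0},{"tx":0,"ty":0,"tz":0,"ax":0,"ay":0,"az":0,"jaw":-1},{"tx":0,"ty":0,"tz":0,"ax":0,"ay":0,"az":0,"jaw":-1},{"tx":0,"ty":0,"tz":0,"ax":0,"ay":0,"az":0,"jaw":-1},{"tx":0,"ty":0,"tz":0,"ax":0,"ay":0,"az":0,"jaw":-1},{"tx":0,"ty":0,"tz":0,"ax":0,"ay":0,"az":0,"jaw":-1}]' 30
```

```text
time: 4.0
ee_pos: [0.5007, 0.2853, 0.2382]
tcp_rot: [179.7, 0.1, 167.3]
wrist_force: [0.8, 7.8, 2.0]
opening: 0.015
grasp_force: 30.0
```

```bash
python3 -m handwheel '[{"tx":0,"ty":-0.0063,"tz":-0.0097,"ax":0,"ay":0,"az":0,"jaw":-1},{"tx":0,"ty":-0.0072,"tz":-0.0089,"ax":0,"ay":0,"az":0,"jaw":-1},{"tx":0,"ty":-0.0082,"tz":-0.0082,"ax":0,"ay":0,"az":0,"jaw":-1},{"tx":0,"ty":-0.0089,"tz":-0.0072,"ax":0,"ay":0,"az":0,"jaw":-1},{"tx":0,"ty":-0.0097,"tz":-0.0063,"ax":0,"ay":0,"az":0,"jaw":-1},{"tx":0,"ty":-0.0103,"tz":-0.0052,"ax":0,"ay":0,"az":0,"jaw":-1},{"tx":0,"ty":-0.0107,"tz":-0.0041,"ax":0,"ay":0,"az":0,"jaw":-1},{"tx":0,"ty":-0.0111,"tz":-0.003,"ax":0,"ay":0,"az":0,"jaw":-1},{"tx":0,"ty":-0.0114,"tz":-0.0018,"ax":0,"ay":0,"az":0,"jaw":-1},{"tx":0,"ty":-0.0115,"tz":-0.0006,"ax":0,"ay":0,"az":0,"jaw":-1}]'
python3 -c "
from h import *
R0=rig([-.13,0,0]);print(delta([*R0[:2],.291]))"
```

```text
time: 5.25
ee_pos: [0.4801, 0.1916, 0.2937]
tcp_rot: [179.7, 0.2, 167.3]
wrist_force: [1.7, 5.6, 6.6]
opening: 0.0151
grasp_force: 31.0
[ 0.0009 -0.0007  0.0027]
```

```bash
python3 -m handwheel '[{"tx":0,"ty":-0.0058,"tz":0.0002,"ax":0,"ay":0,"az":0,"jaw":-1},{"tx":0,"ty":-0.0057,"tz":0.0005,"ax":0,"ay":0,"az":0,"jaw":-1},{"tx":0,"ty":-0.0057,"tz":0.0008,"ax":0,"ay":0,"az":0,"jaw":-1},{"tx":0,"ty":-0.0057,"tz":0.001,"ax":0,"ay":0,"az":0,"jaw":-1},{"tx":0,"ty":-0.0056,"tz":0.0013,"ax":0,"ay":0,"az":0,"jaw":-1},{"tx":0,"ty":-0.0037,"tz":0.0011,"ax":0,"ay":0,"az":0,"jaw":-1},{"tx":0,"ty":-0.0037,"tz":0.0012,"ax":0,"ay":0,"az":0,"jaw":-1},{"tx":0,"ty":-0.0036,"tz":0.0013,"ax":0,"ay":0,"az":0,"jaw":-1},{"tx":0,"ty":-0.0036,"tz":0.0014,"ax":0,"ay":0,"az":0,"jaw":-1},{"tx":0,"ty":-0.0035,"tz":0.0016,"ax":0,"ay":0,"az":0,"jaw":-1}]'
```

```text
time: 6.5
ee_pos: [0.4698, 0.146, 0.2831]
tcp_rot: [179.8, 0.2, 167.3]
wrist_force: [1.8, 4.5, 5.4]
opening: 0.015
grasp_force: 30.6
```

```bash
python3 -m handwheel '[{"tx":0,"ty":-0.0035,"tz":0.0017,"ax":0,"ay":0,"az":0,"jaw":-1},{"tx":0,"ty":-0.0034,"tz":0.0018,"ax":0,"ay":0,"az":0,"jaw":-1},{"tx":0,"ty":-0.0033,"tz":0.0019,"ax":0,"ay":0,"az":0,"jaw":-1},{"tx":0,"ty":-0.0033,"tz":0.002,"ax":0,"ay":0,"az":0,"jaw":-1},{"tx":0,"ty":-0.0032,"tz":0.0021,"ax":0,"ay":0,"az":0,"jaw":-1},{"tx":0,"ty":-0.0031,"tz":0.0023,"ax":0,"ay":0,"az":0,"jaw":-1},{"tx":0,"ty":-0.003,"tz":0.0024,"ax":0,"ay":0,"az":0,"jaw":-1},{"tx":0,"ty":-0.0029,"tz":0.0025,"ax":0,"ay":0,"az":0,"jaw":-1},{"tx":0,"ty":-0.0029,"tz":0.0025,"ax":0,"ay":0,"az":0,"jaw":-1},{"tx":0,"ty":-0.0027,"tz":0.0027,"ax":0,"ay":0,"az":0,"jaw":-1}]'
python3 -c "
from h import *
show('s2','scene',(200,100,340,260))"
```

```text
time: 7.75
ee_pos: [0.4627, 0.1151, 0.2602]
tcp_rot: [179.9, 0.2, 167.3]
wrist_force: [2.9, 4.0, 5.6]
opening: 0.0145
grasp_force: 30.7
```

View pics/s2.png

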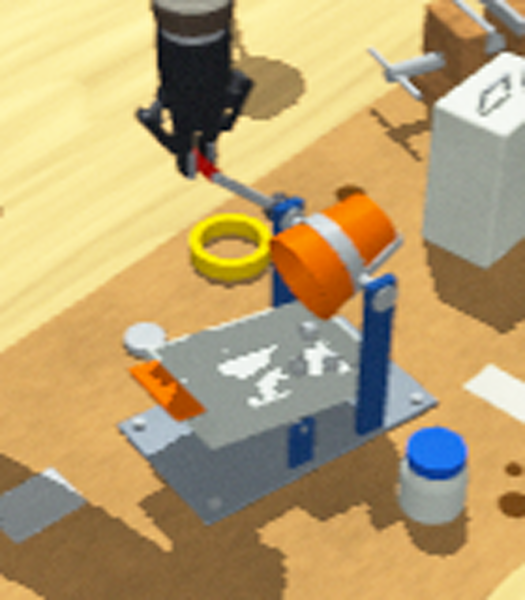

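The pot is tipped and balls (around (300,365)) lie in the tray at the pot end. I carry on to near the stop.

```bash
python3 -m handwheel '[{"tx":0,"ty":-0.004,"tz":0.0042,"ax":0,"ay":0,"az":0,"jaw":-1},{"tx":0,"ty":-0.0037,"tz":0.0044,"ax":0,"ay":0,"az":0,"jaw":-1},{"tx":0,"ty":-0.0035,"tz":0.0046,"ax":0,"ay":0,"az":0,"jaw":-1},{"tx":0,"ty":-0.0033,"tz":0.0048,"ax":0,"ay":0,"az":0,"jaw":-1},{"tx":0,"ty":-0.001,"tz":0.0016,"ax":0,"ay":0,"az":0,"jaw":-1},{"tx":0,"ty":0,"tz":0,"ax":0,"ay":0,"az":0,"jaw":-1},{"tx":0,"ty":0,"tz":0,"ax":0,"ay":0,"az":0,"jaw":-1},{"tx":0,"ty":0,"tz":0,"ax":0,"ay":0,"az":0,"jaw":-1},{"tx":0,"ty":0,"tz":0,"ax":0,"ay":0,"az":0,"jaw":-1},{"tx":0,"ty":0,"tz":0,"ax":0,"ay":0,"az":0,"jaw":-1}]'
```

```text
time: 9.05
ee_pos: [0.4591, 0.0997, 0.2402]
tcp_rot: [179.9, 0.1, 167.3]
wrist_force: [4.6, 3.9, 1.8]
opening: 0.015
grasp_force: 29.6
```

```bash
python3 -m handwheel '[{"tx":0,"ty":0.0066,"tz":-0.0094,"ax":0,"ay":0,"az":0,"jaw":-1},{"tx":0,"ty":0.0076,"tz":-0.0087,"ax":0,"ay":0,"az":0,"jaw":-1},{"tx":0,"ty":0.0084,"tz":-0.0079,"ax":0,"ay":0,"az":0,"jaw":-1},{"tx":0,"ty":0.0092,"tz":-0.0069,"ax":0,"ay":0,"az":0,"jaw":-1},{"tx":0,"ty":0.0099,"tz":-0.0059,"ax":0,"ay":0,"az":0,"jaw":-1},{"tx":0,"ty":0.0104,"tz":-0.0049,"ax":0,"ay":0,"az":0,"jaw":-1},{"tx":0,"ty":0.0109,"tz":-0.0037,"ax":0,"ay":0,"az":0,"jaw":-1},{"tx":0,"ty":0.0112,"tz":-0.0026,"ax":0,"ay":0,"az":0,"jaw":-1},{"tx":0,"ty":0.0114,"tz":-0.0014,"ax":0,"ay":0,"az":0,"jaw":-1},{"tx":0,"ty":0.0115,"tz":-0.0002,"ax":0,"ay":0,"az":0,"jaw":-1}]'
python3 -c "
from h import *
show('t3','top',(165,125,305,230));R0=rig([-.13,.0038,0]);print(delta([*R0[:2],.291]))"
```

```text
time: 10.3
ee_pos: [0.4795, 0.1933, 0.2925]
tcp_rot: [-179.9, 0.1, 167.2]
wrist_force: [-1.7, -6.0, 4.2]
opening: 0.0152
grasp_force: 32.5
[-0.0001  0.0004  0.0012]
```

View pics/t3.png

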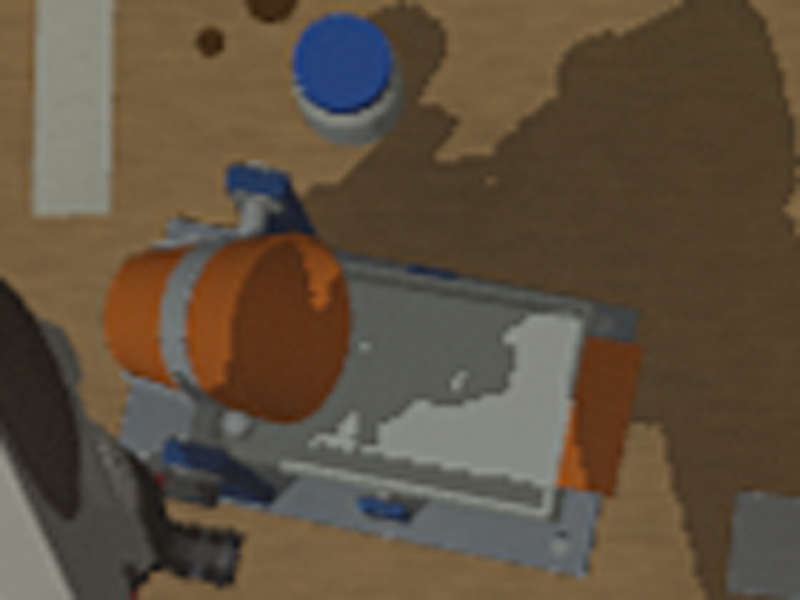

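```bash
python3 -m handwheel '[{"tx":0,"ty":0.0115,"tz":0.001,"ax":0,"ay":0,"az":0,"jaw":-1},{"tx":0,"ty":0.0113,"tz":0.0022,"ax":0,"ay":0,"az":0,"jaw":-1},{"tx":0,"ty":0.011,"tz":0.0034,"ax":0,"ay":0,"az":0,"jaw":-1},{"tx":0,"ty":0.0106,"tz":0.0045,"ax":0,"ay":0,"az":0,"jaw":-1},{"tx":0,"ty":0.0101,"tz":0.0056,"ax":0,"ay":0,"az":0,"jaw":-1},{"tx":0,"ty":0.0094,"tz":0.0066,"ax":0,"ay":0,"az":0,"jaw":-1},{"tx":0,"ty":0.0087,"tz":0.0075,"ax":0,"ay":0,"az":0,"jaw":-1},{"tx":0,"ty":0.0079,"tz":0.0084,"ax":0,"ay":0,"az":0,"jaw":-1},{"tx":0,"ty":0.0069,"tz":0.0092,"ax":0,"ay":0,"az":0,"jaw":-1},{"tx":0,"ty":0.005,"tz":0.0082,"ax":0,"ay":0,"az":0,"jaw":-1}]'
```

```text
time: 11.6
ee_pos: [0.4996, 0.2841, 0.2343]
tcp_rot: [-179.9, -0.0, 167.3]
wrist_force: [-5.3, -2.7, 5.2]
opening: 0.0147
grasp_force: 36.9
```

```bash
python3 -m handwheel '[{"tx":0,"ty":0.001,"tz":0.0017,"ax":0,"ay":0,"az":0,"jaw":-1},{"tx":0,"ty":0.001,"tz":0.0017,"ax":0,"ay":0,"az":0,"jaw":-1},{"tx":0,"ty":0,"tz":0,"ax":0,"ay":0,"az":0,"jaw":-1},{"tx":0,"ty":0,"tz":0,"ax":0,"ay":0,"az":0,"jaw":-1},{"tx":0,"ty":0,"tz":0,"ax":0,"ay":0,"az":0,"jaw":-1},{"tx":0,"ty":0,"tz":0,"ax":0,"ay":0,"az":0,"jaw":-1},{"tx":0,"ty":0,"tz":0,"ax":0,"ay":0,"az":0,"jaw":-1},{"tx":0,"ty":0,"tz":0,"ax":0,"ay":0,"az":0,"jaw":-1},{"tx":0,"ty":0,"tz":0,"ax":0,"ay":0,"az":0,"jaw":-1},{"tx":0,"ty":0,"tz":0,"ax":0,"ay":0,"az":0,"jaw":-1}]'
```

```text
time: 12.85
ee_pos: [0.4999, 0.2857, 0.2314]
tcp_rot: [-179.9, -0.0, 167.3]
wrist_force: [-5.9, -3.2, 3.5]
opening: 0.0147
grasp_force: 36.9
```

```bash
python3 -m handwheel '[{"tx":0,"ty":0.002,"tz":0,"ax":0,"ay":0,"az":0,"jaw":-1},{"tx":0,"ty":0.002,"tz":0,"ax":0,"ay":0,"az":0,"jaw":-1},{"tx":0,"ty":0,"tz":0,"ax":0,"ay":0,"az":0,"jaw":-1},{"tx":0,"ty":0,"tz":0,"ax":0,"ay":0,"az":0,"jaw":-1},{"tx":0,"ty":0,"tz":0,"ax":0,"ay":0,"az":0,"jaw":-1},{"tx":0,"ty":0,"tz":0,"ax":0,"ay":0,"az":0,"jaw":-1},{"tx":0,"ty":0,"tz":0,"ax":0,"ay":0,"az":0,"jaw":-1},{"tx":0,"ty":0,"tz":0,"ax":0,"ay":0,"az":0,"jaw":-1},{"tx":0,"ty":0,"tz":0,"ax":0,"ay":0,"az":0,"jaw":-1},{"tx":0,"ty":0,"tz":0,"ax":0,"ay":0,"az":0,"jaw":-1}]'
```

```text
time: 14.1
ee_pos: [0.5, 0.2858, 0.2313]
tcp_rot: [-179.5, -0.1, 167.1]
wrist_force: [-10.6, -23.1, 7.7]
opening: 0.0147
grasp_force: 37.6
```

The pot is hard against its upright stop: force rose to 23 N with no movement. I ease off, release and rise.

```bash
python3 -m handwheel '[{"tx":0,"ty":-0.003,"tz":0,"ax":0,"ay":0,"az":0,"jaw":-1},{"tx":0,"ty":0,"tz":0,"ax":0,"ay":0,"az":0,"jaw":0},{"tx":0,"ty":0,"tz":0,"ax":0,"ay":0,"az":0,"jaw":0},{"tx":0,"ty":0,"tz":0,"ax":0,"ay":0,"az":0,"jaw":0},{"tx":0,"ty":0,"tz":-0.02,"ax":0,"ay":0,"az":0,"jaw":0},{"tx":0,"ty":0,"tz":-0.03,"ax":0,"ay":0,"az":0,"jaw":0},{"tx":0,"ty":0,"tz":-0.03,"ax":0,"ay":0,"az":0,"jaw":0},{"tx":0,"ty":0,"tz":-0.03,"ax":0,"ay":0,"az":0,"jaw":0},{"tx":0.03,"ty":-0.03,"tz":0,"ax":0,"ay":0,"az":0,"jaw":-1},{"tx":0.03,"ty":-0.03,"tz":0,"ax":0,"ay":0,"az":0,"jaw":-1}]'
python3 - <<'E'
from h import *
show('t4','top',(140,125,280,230))
s=optics.camera("scene");t=optics.camera("top")
a=blob(s["color"],(430,190,465,220),"red");b=blob(t["color"],(235,305,265,360),"red");print(a[0],b[0],tri(s,a[0],t,b[0]))
a=blob(s["color"],(362,300,402,335),"or");b=blob(t["color"],(408,280,440,335),"or");print(a[0],b[0],tri(s,a[0],t,b[0]))
o=telemetry.get_obs();print(o['ee_pos'],o['tcp_rot'],o['wrist_force'],rig([0,-.204,.12]))
E
```

```text
time: 15.35
ee_pos: [0.4288, 0.2419, 0.3406]
tcp_rot: [-180.0, -0.0, 167.3]
wrist_force: [-0.4, -0.3, 0.1]
opening: 0.0071
grasp_force: 0.0
[287.5        131.15789474] [160.84883721 212.93023256] [0.50130803 0.28359328 0.25731013]Traceback (most recent call last):
  File "<stdin>", line 5, in <module>
  File "h.py", line 11, in blob
    k=1+np.argmax(s[1:,4]); p=np.argwhere(l==k)[:,::-1]+[x0,y0]
        ~~~~~~~~~^^^^^^^^^
    return _wrapfunc(a, 'argmax', axis=axis, out=out, **kwds)
    return bound(*args, **kwds)
ValueError: attempt to get argmax of an empty sequence
```

View pics/t4.png

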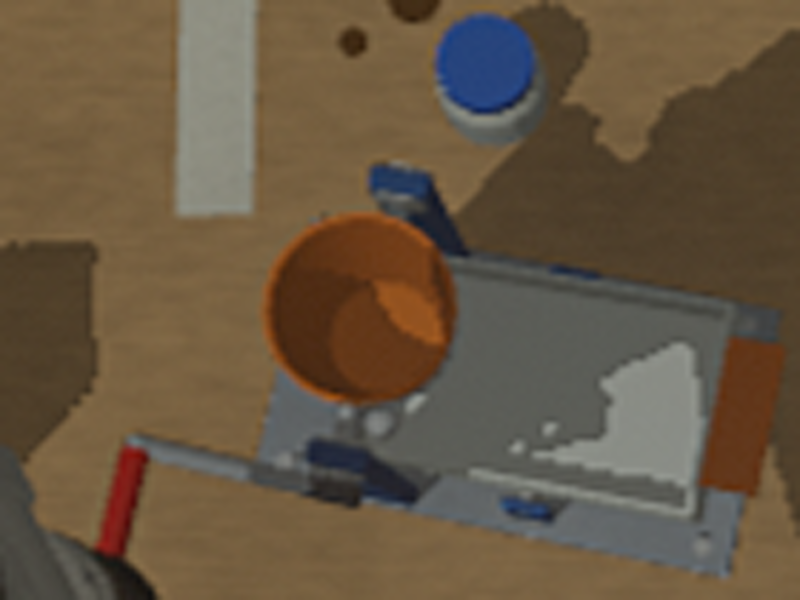

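The pot is empty and upright, the handle is back at its start, and balls are visible at the tray's pot end around (378,422). I move over to the tab with the fingers shut.

```bash
python3 -m handwheel '[{"tx":-0.032,"ty":-0.042,"tz":0,"ax":0,"ay":0,"az":0,"jaw":-1},{"tx":-0.032,"ty":-0.042,"tz":0,"ax":0,"ay":0,"az":0,"jaw":-1},{"tx":-0.032,"ty":-0.042,"tz":0,"ax":0,"ay":0,"az":0,"jaw":-1},{"tx":-0.032,"ty":-0.042,"tz":0,"ax":0,"ay":0,"az":0,"jaw":-1},{"tx":-0.032,"ty":-0.042,"tz":0,"ax":0,"ay":0,"az":0,"jaw":-1},{"tx":-0.032,"ty":-0.042,"tz":0.02,"ax":0,"ay":0,"az":0,"jaw":-1},{"tx":0,"ty":0,"tz":0.035,"ax":0,"ay":0,"az":0,"jaw":-1},{"tx":0,"ty":0,"tz":0.035,"ax":0,"ay":0,"az":0,"jaw":-1},{"tx":0,"ty":0,"tz":0.03,"ax":0,"ay":0,"az":0,"jaw":-1},{"tx":0,"ty":0,"tz":0,"ax":0,"ay":0,"az":0,"jaw":-1}]'
python3 -c "
from h import *
o,c=show('w5');print(o['ee_pos'],o['tcp_rot'],delta([.562,-.039,.12]));np.savez('w5.npz',K=c['K'],m=c['mount'],p=o['ee_pos'],r=o['tcp_rot'])"
```

```text
time: 16.75
ee_pos: [0.5604, -0.0462, 0.2184]
tcp_rot: [-180.0, -0.2, 167.3]
wrist_force: [-0.2, 0.8, 0.7]
opening: -0.0004
grasp_force: 0.0
[ 0.56044538 -0.04616276  0.21839166] [-179.96643854   -0.24432892  167.26054644] [0.0004 0.0072 0.1004]
```

View pics/w5.png

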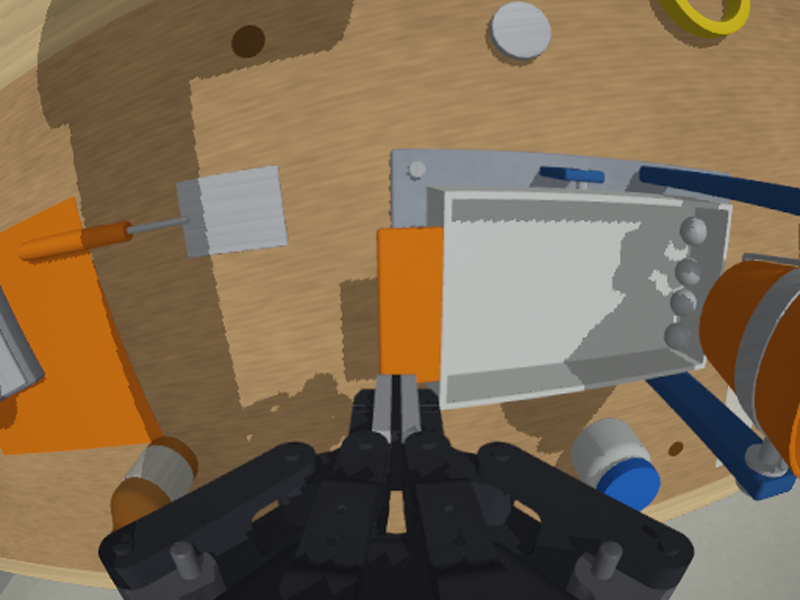

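All four balls are in the tray at the pot end ((693,231), (687,272), (683,303), (679,336)). The tab spans (378–443, 228–382).

```bash
python3 -c "
from h import *
d=np.load('w5.npz')
for z in (.114,.12,.126):
  q=np.array([wz(d,p,z) for p in ((378,228),(443,228),(380,377),(441,382))]);m=q.mean(0);print(m.round(4),[np.linalg.norm(q[i]-q[j]).round(4) for i,j in((0,1),(0,2),(2,3))],delta(m))
"
```

```text
[ 0.5643 -0.0394  0.114 ] [np.float64(0.0349), np.float64(0.0889), np.float64(0.0368)] [-0.002   0.0074  0.1064]
[ 0.5623 -0.0391  0.12  ] [np.float64(0.0341), np.float64(0.0867), np.float64(0.0359)] [1.000e-04 7.200e-03 1.004e-01]
[ 0.5602 -0.0389  0.126 ] [np.float64(0.0332), np.float64(0.0846), np.float64(0.035)] [0.0021 0.007  0.0944]
```

```bash
python3 -m handwheel '[{"tx":0,"ty":0.003,"tz":0.03,"ax":0,"ay":0,"az":0,"jaw":-1},{"tx":0,"ty":0.002,"tz":0.03,"ax":0,"ay":0,"az":0,"jaw":-1},{"tx":0,"ty":0,"tz":0.025,"ax":0,"ay":0,"az":0,"jaw":-1},{"tx":0,"ty":0,"tz":0.01,"ax":0,"ay":0,"az":0,"jaw":-1},{"tx":0,"ty":0,"tz":0.004,"ax":0,"ay":0,"az":0,"jaw":-1},{"tx":0,"ty":-0.001,"tz":0.004,"ax":0,"ay":0,"az":0,"jaw":-1},{"tx":0,"ty":-0.0015,"tz":0.004,"ax":0,"ay":0,"az":0,"jaw":-1},{"tx":0,"ty":-0.0015,"tz":0.004,"ax":0,"ay":0,"az":0,"jaw":-1},{"tx":0,"ty":-0.0015,"tz":0.004,"ax":0,"ay":0,"az":0,"jaw":-1},{"tx":0,"ty":-0.0015,"tz":0.004,"ax":0,"ay":0,"az":0,"jaw":-1}]'
```

```text
time: 18.05
ee_pos: [0.5605, -0.0482, 0.1018]
tcp_rot: [180.0, 0.0, 167.3]
wrist_force: [3.1, -1.8, 3.6]
opening: 0.0006
grasp_force: 2.0
```

```bash
python3 -m handwheel '[{"tx":0,"ty":-0.001,"tz":0.0035,"ax":0,"ay":0,"az":0,"jaw":-1},{"tx":0,"ty":-0.001,"tz":0.0035,"ax":0,"ay":0,"az":0,"jaw":-1},{"tx":0,"ty":-0.001,"tz":0.0035,"ax":0,"ay":0,"az":0,"jaw":-1},{"tx":0,"ty":-0.001,"tz":0.0035,"ax":0,"ay":0,"az":0,"jaw":-1},{"tx":0,"ty":-0.001,"tz":0.0035,"ax":0,"ay":0,"az":0,"jaw":-1},{"tx":0,"ty":-0.0005,"tz":0.0035,"ax":0,"ay":0,"az":0,"jaw":-1},{"tx":0,"ty":-0.0005,"tz":0.0035,"ax":0,"ay":0,"az":0,"jaw":-1},{"tx":0,"ty":0,"tz":0.0035,"ax":0,"ay":0,"az":0,"jaw":-1},{"tx":0,"ty":0,"tz":0.003,"ax":0,"ay":0,"az":0,"jaw":-1},{"tx":0,"ty":0,"tz":0,"ax":0,"ay":0,"az":0,"jaw":-1}]'
```

```text
time: 19.3
ee_pos: [0.5585, -0.0539, 0.0703]
tcp_rot: [180.0, -0.1, 167.3]
wrist_force: [0.7, -0.4, -0.2]
opening: -0.0002
grasp_force: 0.0
```

```bash
python3 -m handwheel '[{"tx":0,"ty":0,"tz":0.002,"ax":0,"ay":0,"az":0,"jaw":-1},{"tx":0,"ty":0,"tz":0.002,"ax":0,"ay":0,"az":0,"jaw":-1},{"tx":0,"ty":0,"tz":0.002,"ax":0,"ay":0,"az":0,"jaw":-1},{"tx":0,"ty":0,"tz":0,"ax":0,"ay":0,"az":0,"jaw":-1},{"tx":0,"ty":0,"tz":0,"ax":0,"ay":0,"az":0,"jaw":-1},{"tx":0,"ty":0,"tz":0,"ax":0,"ay":0,"az":0,"jaw":-1},{"tx":0,"ty":0,"tz":0,"ax":0,"ay":0,"az":0,"jaw":-1},{"tx":0,"ty":0,"tz":0,"ax":0,"ay":0,"az":0,"jaw":-1},{"tx":0,"ty":0,"tz":0,"ax":0,"ay":0,"az":0,"jaw":-1},{"tx":0,"ty":0,"tz":0,"ax":0,"ay":0,"az":0,"jaw":-1}]'
```

```text
time: 20.55
ee_pos: [0.559, -0.0541, 0.0661]
tcp_rot: [180.0, 0.0, 167.3]
wrist_force: [-4.4, 0.1, 9.0]
opening: 0.0
grasp_force: 4.7
```

```bash
python3 -m handwheel '[{"tx":0,"ty":0,"tz":0.0015,"ax":0,"ay":0,"az":0,"jaw":-1},{"tx":0,"ty":0,"tz":0.0015,"ax":0,"ay":0,"az":0,"jaw":-1},{"tx":0,"ty":0,"tz":0,"ax":0,"ay":0,"az":0,"jaw":-1},{"tx":0,"ty":0,"tz":0,"ax":0,"ay":0,"az":0,"jaw":-1},{"tx":0,"ty":0,"tz":0,"ax":0,"ay":0,"az":0,"jaw":-1},{"tx":0,"ty":0,"tz":0,"ax":0,"ay":0,"az":0,"jaw":-1},{"tx":0,"ty":0,"tz":0,"ax":0,"ay":0,"az":0,"jaw":-1},{"tx":0,"ty":0,"tz":0,"ax":0,"ay":0,"az":0,"jaw":-1},{"tx":0,"ty":0,"tz":0,"ax":0,"ay":0,"az":0,"jaw":-1},{"tx":0,"ty":0,"tz":0,"ax":0,"ay":0,"az":0,"jaw":-1}]'
```

```text
time: 21.8
ee_pos: [0.5592, -0.054, 0.0656]
tcp_rot: [180.0, 0.2, 167.3]
wrist_force: [-12.8, 0.6, 27.5]
opening: -0.0
grasp_force: 13.5
```

The tab is at its stop: force rose to 27 N with no travel. I lift off, back away and look.

```bash
python3 -m handwheel '[{"tx":0,"ty":0,"tz":-0.005,"ax":0,"ay":0,"az":0,"jaw":-1},{"tx":0,"ty":0,"tz":-0.02,"ax":0,"ay":0,"az":0,"jaw":-1},{"tx":0,"ty":0,"tz":-0.04,"ax":0,"ay":0,"az":0,"jaw":-1},{"tx":0,"ty":0,"tz":-0.05,"ax":0,"ay":0,"az":0,"jaw":-1},{"tx":0,"ty":0,"tz":-0.05,"ax":0,"ay":0,"az":0,"jaw":-1},{"tx":0.02,"ty":-0.02,"tz":-0.02,"ax":0,"ay":0,"az":0,"jaw":-1},{"tx":0.03,"ty":-0.03,"tz":0,"ax":0,"ay":0,"az":0,"jaw":-1},{"tx":0.03,"ty":-0.03,"tz":0,"ax":0,"ay":0,"az":0,"jaw":-1},{"tx":0,"ty":0,"tz":0,"ax":0,"ay":0,"az":0,"jaw":-1},{"tx":0,"ty":0,"tz":0,"ax":0,"ay":0,"az":0,"jaw":-1}]'
python3 - <<'E'
from h import *
show('w6')
s=optics.camera("scene");t=optics.camera("top")
a=blob(s["color"],(430,190,465,220),"red");b=blob(t["color"],(235,305,265,360),"red");print(tri(s,a[0],t,b[0]))
E
```

```text
time: 23.05
ee_pos: [0.4636, -0.1144, 0.247]
tcp_rot: [180.0, 0.0, 167.2]
wrist_force: [-0.2, -0.1, -0.4]
opening: -0.0
grasp_force: 0.0
[0.49917741 0.28496257 0.25585107]
```

View pics/w6.png

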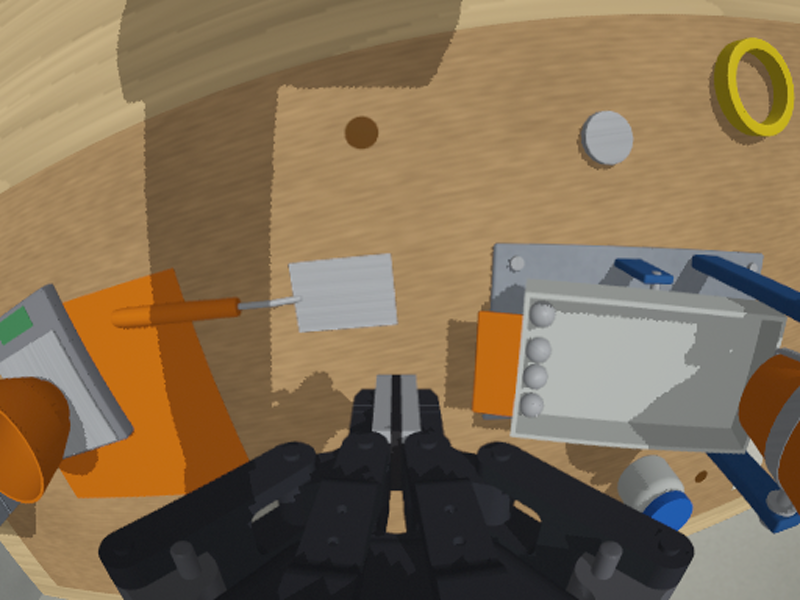

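All four balls lie against the tab-end wall ((542,314), (538,350), (535,376), (531,404)). The pot handle is back at its starting position and the robot touches nothing.

```bash
python3 -c "
from workcell import workorder
print(workorder.job_done())"
```

```text
the job is handed in; nothing more can be done
None
```

Handed in at about 23 s: all four balls are at the tray's tab end, the tray is tipped to its stop, the pot is back upright at its stop, and no bystander was touched.

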